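# Hold the cash box unlocked with its sprung key lock

## Task

Lift the yellow-headed key straight up out of its cavity in the grey moulded key rest, and put its blade into the brass lock on the lid of the cash box; the pins inside are sticky, so press it down, wiggling it a little where it binds, until the key's head sits fully home on the lock. Only then turn it a quarter turn clockwise (seen from above) to the stop. The lock springs back when let go, so finish while still gripping the key and holding it turned; leave the blue key where it is and do not disturb the other things on the counter.

Things in the scene. Friction and masses are not known exactly. Their poses are not given: they have to be found in the camera images.
- key_rest: Fixed moulded block, grey with a black top, 150 x 64 x 40 mm (x, y, height), origin at the centre of its underside. Two fitted cavities at its x = -40 and +40 mm, y = 0; a key stands upright in each (which one varies), its blade in a slot and the lowest 5 mm of its head in a shallow pocket.
- yellow_key: The key to use, about 50 g, upright: yellow head 28 x 10 x 38 mm (x, y, height), from z 0 to +38; steel blade 14 x 5 mm, z 0 to -30, round nose. Origin at the shoulder: centre of the head's underside, where the blade begins. Grip the flat faces, at +y and -y. Same either way round (half turn about z). In the rest the shoulder is 35 mm above the counter and 33 mm of head stand above the block.
- blue_key: Spare key that stays in the rest: the same shape with a blue head, same origin.
- cash_box: Fixed steel cash box, grey with a blue lid, 204 x 154 x 80 mm, origin at the centre of its underside. In the middle of the lid a steel lock collar, 60 mm across, holds a brass plug whose face is 102 mm above the counter. A low brass bolt on the lid, towards the box's +y, draws back as the lock turns.
- keyway (a point): Centre of the keyway mouth on the face of the brass plug (36 mm across); axes of the cash box, z up. With the lock at 0 the keyway is a dark slot 15.6 mm along x, 6.4 mm along y, 40 mm deep. Two round sprung pins stand 2.3 mm into it from the long sides, 10 and 18 mm down; the blade pushes them aside with 4 to 13 N, less if wiggled. Home: the key's shoulder meets the plug's face.
- lock (a joint): Turn of the brass plug about the vertical, rad: 0 at rest (keyway along the cash box's x), growing clockwise seen from above to a stop at 1.57. A spring returns it (0.03 Nm at 0 to 0.1 Nm at the stop). The key has about 0.1 rad of play in the keyway, so a hand must turn a little more than a quarter to reach the stop.
- stamp: Bystander: rubber stamp with a wooden ball handle, 50 x 30 mm, 53 mm tall, origin under its centre.
- jam_jar: Bystander: amber jar with a white cap, 60 mm across, 75 mm tall, origin under its centre.
- mug: Bystander: white mug, 76 mm across, 90 mm tall, origin under its centre.
- bell: Bystander: brass counter bell on a black base, 84 mm across, 54 mm tall, origin under its centre.
- weight: Bystander: brass 500 g scale weight, 48 mm across, 62 mm tall, origin under its centre.
- spice_can: Bystander: steel can with a paper label, 66 mm across, 110 mm tall, origin under its centre.
Things that resemble listed ones, but are neither listed nor needed, are in the scene too. Of the things that look like the key_rest, the middle-sized one is meant.

How it is judged (in metres and radians):
On the way, in this order (a step that is already met when the one before it is completed fails the run):
1. the yellow key is held clear above its cavity (z of yellow_key in the frame of key_rest above 0.073 m and contact force between yellow_key and the fingers above 1 N), for 0.1 s.
2. the yellow key is fully home in the lock, which is not turned yet (z of yellow_key in the frame of keyway below 0.0025 m and horizontal distance between yellow_key and keyway below 0.003 m and angle between yellow_key's own z axis and vertical below 0.12 rad and value of joint lock below 0.4 rad), for 0.1 s.
3. the lock is turned a quarter (value of joint lock above 1.4 rad), for 0.2 s.
At the end, for the whole second after the job is handed in: Through the last second the gripper still holds the yellow key (over 1 N of contact), the key sits home in the lock (head within 3.5 mm of the plug's face, within 3 mm of its centre, upright within 0.12 rad) and the lock stays turned past 1.4 rad; the blue key stands in its cavity (value of joint lock above 1.4 rad and z of yellow_key in the frame of keyway below 0.0035 m and horizontal distance between yellow_key and keyway below 0.003 m and angle between yellow_key's own z axis and vertical below 0.12 rad and contact force between yellow_key and the fingers above 1 N and z of blue_key in the frame of key_rest below 0.04 m); the arm keeps its last pose, push and grip.
It fails at once if the lock is turned with the key not yet home (value of joint lock above 0.6 rad and z of yellow_key in the frame of keyway above 0.005 m).
It fails at once if the blue key is pulled out or knocked (distance of blue_key from where it was at the start of the episode above 0.015 m).
It fails at once if a bystander is disturbed (distance of any of stamp, jam_jar, mug, bell, weight, spice_can from where it was at the start of the episode above 0.03 m).
It also fails if it takes over 53 s, if anything falls off the work surface, if the arm or the gripper's body presses on something with over 40 N, if the wrist force passes 120 N, or if a joint passes its speed limit or range.

## Robot

A 7-joint arm with a two-finger parallel gripper is mounted at the origin on the work surface. World frame = base frame: x ahead of the robot, y to its left, z up, the work surface at z = 0. Lengths are in m, angles in degrees, forces in N, time in s.
With the tool pointing down it reaches from about 0.425 to 0.875 m from the base axis. Payload 4.7 kg.
Tool frame: the origin (TCP) lies midway between the tips of the shut fingers; the grasp point (between the pads) lies 19 mm behind it; z points along the fingers, y is the direction in which the jaws open and shut (so a half turn about z gives the same grasp; the last joint's range is limited). The gripper opens to 87 mm and grips with 3 to 60 N. Pads are 19 mm wide; open, the fingers measure 117 mm over their backs; the gripper's body (75 mm by 190 mm) begins 51 mm behind the grasp point.
Start: joints at [75.636, 18.392, -4.016, 83.108, 1.295, 78.541, -3.26], TCP at [0.17, -0.627, 0.223] pointing down, gripper open.
Joint ranges: [-163.93, 163.93], [-17.29, 119.83], [-79.2, 71.16], [3.27, 140.29], [-89.18, 269.18], [5.43, 117.66], [-154.24, 154.24]. Speed limits (degrees/s): [147.25, 147.25, 180, 180, 180, 180, 180].

## Interface

Orientations are given as [roll, pitch, yaw] about the fixed x, y, z axes, in that order (R = Rz(yaw) Ry(pitch) Rx(roll)).
In Python, from cell import env gives the robot as it stands. The module is installed in compiled form; this text tells all that it offers.
- The arm moves only by the tool servo_tool, never from a script. Its argument "plan" is a list of rows, each a list of 3 entries, a list of its own where there are three numbers: the opening, from 0 (shut) to 1 (fully open), then the shift along the tool's x, y, z in cm, then the turn, a rotation vector about the tool's x, y, z in degrees. A call has 1 to 20 rows; each row shifts and turns the pose as measured when the row begins, along the tool's axes as they then stand; what a row does not reach is not made up. A row lasts 1/12 s, in which the tool goes at most 41.7 mm and 7.16 degrees, less where a joint would pass 70% of its speed; a pose out of reach is approached as far as the arm can. A call is refused whole if a number of a shift passes 4.17 or a number of a turn 7.16, either way. A call with a gripper value outside its range is refused whole. The fingers move at their own pace and stop on an object; "force" is the grip in N (left out, the last holds). Time passes only in rows, so rows that do not move let the fingers close. It gives the time, the measured TCP pose, the force and the opening at its end, in the units of the state.
- env.get_obs(): the state, without advancing time (a new reading comes with each control period).
- env.read_camera(name): name is "scene" or "top" or "wrist"; returns a dict with "image" (420x560x3 uint8, blue, green, red), "fx", "fy", "cx", "cy" (pixels), "rvec" (rotation vector, rad) and "tvec" (3), from world to camera coordinates, as OpenCV has them; the wrist camera has in their place "T_tool_cam" (4x4, takes a point from camera to tool coordinates, whose origin is the TCP and whose axes are the flange's). Camera axes: x right, y down, z forward; pixel columns grow to the right and rows downward; lengths in m; the calibration is good to about 2 mm. A picture is of the moment at which its call begins: read the wrist's pose just before it. There is no depth.
- env.sign_off(): hands the job in, once; it reports no verdict.
The state is a dict: "time_s": time; "qpos": joint angles; "joint_velocities": joint speeds; "effort": joint torques, N m; "tool_pos": TCP position; "tool_rot": TCP orientation; "force": force on the tool from outside, world axes, zero at the start; "wrist_torque": the same for the moment, N m; "grip_width": finger opening in m.
Only numpy, scipy, OpenCV 4.12 (cv2) and the standard library are available. Lean on these libraries where they do the work, as an engineer would, in place of code of your own. Each camera call takes 0.05 s, during which the arm holds its last target. There are 200 camera calls.

## Working session

There is one attempt and no reset: what is moved stays moved. The work goes in short steps, Python scripts to look and compute and a tool call to move; the robot and the scene stay as the last step left them, time stands still between calls to the robot, and variables do not carry over. Pictures are saved under pics/ and viewed, about 8 in all and at most 12, crops included, and the job is handed in when it is done.

Besides the shell and the picture viewer there is one more tool, called after "Emit:" as name([rows], argument=value, ...), one row to a line, values as JSON. servo_tool: Moves the arm, as the interface text tells. Its arguments: {"type":"object","properties":{"plan":{"type":"array"},"force":{"type":"number"}},"required":["plan"]}

```bash
mkdir -p pics; cat > h.py <<'E'
import numpy as np, cv2
from scipy.spatial.transform import Rotation as R
from cell import env
def grab(name):
    o=env.get_obs(); c=env.read_camera(name)
    K=np.array([[c['fx'],0,c['cx']],[0,c['fy'],c['cy']],[0,0,1]])
    if name=='wrist':
        T=np.eye(4);T[:3,:3]=R.from_euler('xyz',o['tool_rot'],degrees=True).as_matrix();T[:3,3]=o['tool_pos']
        W=T@np.array(c['T_tool_cam'])
    else:
        W=np.eye(4);r=cv2.Rodrigues(np.array(c['rvec'],float))[0];W[:3,:3]=r.T;W[:3,3]=-r.T@np.array(c['tvec'],float).ravel()
    return c['image'],K,W
def w(K,W,u,v,z):
    d=W[:3,:3]@np.linalg.inv(K)@[u,v,1]; o=W[:3,3]; return o+d*(z-o[2])/d[2]
def px(K,W,p):
    q=K@(W[:3,:3].T@(np.array(p)-W[:3,3])); return q[:2]/q[2]
E
python3 - <<'E'
from h import *
print(env.get_obs())
for n in('scene','top'):
    im,K,W=grab(n);cv2.imwrite(f'pics/{n}0.png',cv2.resize(im,(800,600)));np.savez(n+'0.npz',im=im,K=K,W=W);print(K,W)
E
```

```text
{'time_s': 0.0, 'qpos': array([75.63495567, 18.43702402, -4.01691631, 83.17486523,  1.2942546 ,
       78.54229323, -3.26012553]), 'joint_velocities': array([-0.00865532, -0.01068704, -0.0243604 , -0.01114273, -0.04559525,
        0.04435065, -0.05971898]), 'effort': array([-3.05278872e-04, -4.91292679e+01, -4.04075012e-01, -3.12527347e+01,
       -6.39960472e-02,  4.39003017e-02,  1.99450155e-04]), 'tool_pos': array([ 0.16994811, -0.62680562,  0.22148511]), 'tool_rot': array([-1.79891028e+02,  4.70901325e-03,  1.51758374e+01]), 'force': array([-0.59918558,  0.65647892, -0.23529159]), 'wrist_torque': array([ 0.00444719,  0.00602062, -0.01911894]), 'grip_width': 0.08676706475162382}
[[386.98302443   0.         273.42148054]
 [  0.         386.98302443 207.48915264]
 [  0.           0.           1.        ]] [[-0.72158762  0.42988429 -0.5426885   1.11379444]
 [ 0.69200429  0.47163579 -0.54652515  0.57330244]
 [ 0.02100875 -0.76990855 -0.63780832  0.72911738]
 [ 0.          0.          0.          1.        ]]
[[426.71982421   0.         283.44855111]
 [  0.         426.71982421 211.68521677]
 [  0.           0.           1.        ]] [[-0.02799336 -0.99701796  0.0719136   0.47099842]
 [-0.99957195  0.02853175  0.00647002 -0.00384604]
 [-0.00850255 -0.0717017  -0.99738988  1.3066289 ]
 [ 0.          0.          0.          1.        ]]
```

View pics/scene0.png

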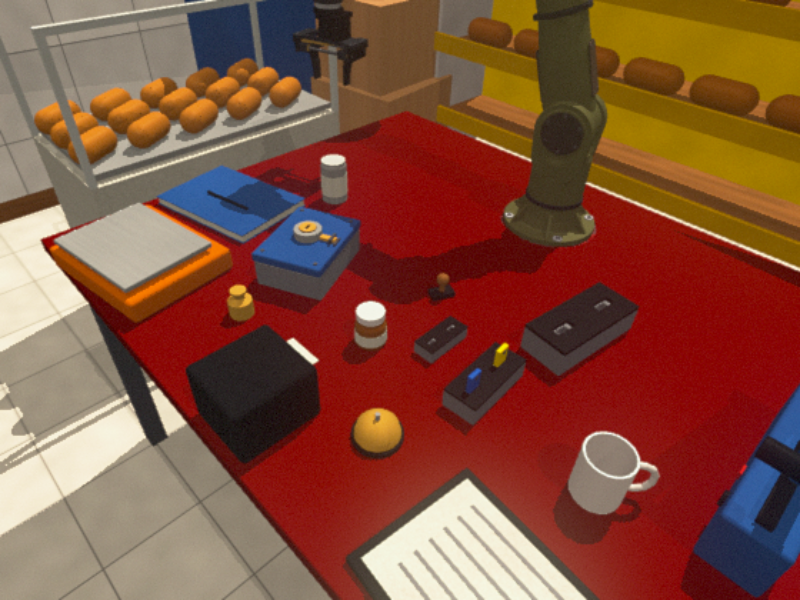

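View pics/top0.png

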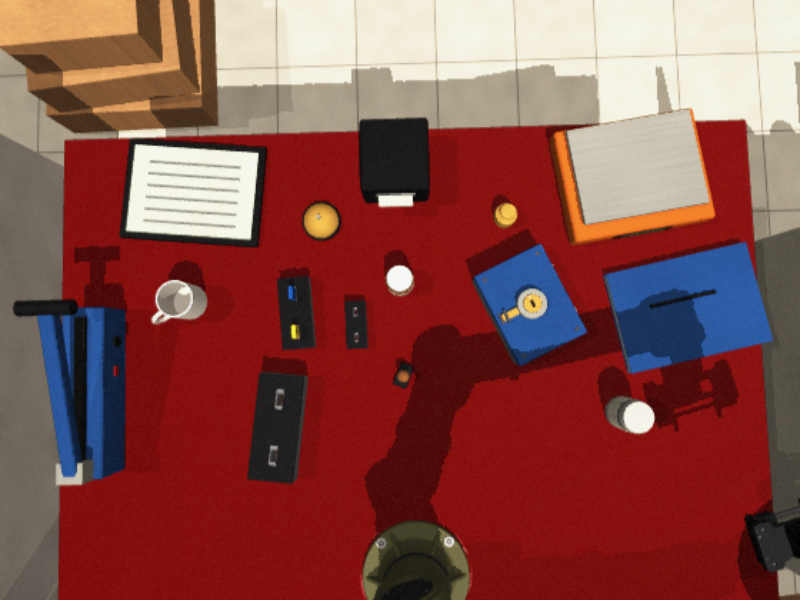

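The scene shows three rest look-alikes in the top view: small and empty at (356,322), mid-sized with the blue and yellow keys at (296,312), and large and empty at (277,427). The mid-sized one with keys fits. The yellow key is at (295,331), the blue at (292,293), and the lock at (532,303). I'll confirm with an enlarged crop.

```bash
python3 - <<'E'
from h import *
d=np.load('top0.npz');im,K,W=d['im'],d['K'],d['W']
a=cv2.resize(im[185:250,185:265],(640,520),interpolation=cv2.INTER_CUBIC)  # x8
b=cv2.resize(im[165:260,325:415],(493,520),interpolation=cv2.INTER_CUBIC)
cv2.imwrite('pics/crop1.png',a[:, :])
cv2.imwrite('pics/crop2.png',cv2.resize(im[165:260,325:415],(568,600),interpolation=cv2.INTER_CUBIC))
hsv=cv2.cvtColor(im,cv2.COLOR_BGR2HSV)
m=cv2.inRange(hsv,(24,150,120),(35,255,255));m[:, :190]=0;m[:,230:]=0;m[:200]=0;m[260:]=0
n,l,s,c=cv2.connectedComponentsWithStats(m);print(s,c)
s=.7
for nm,u,v,z in[('yel',295*s,327*s,.073),('blue',292*s,292*s,.073),('lock',533*s,303*s,.102)]:print(nm,w(K,W,u,v,z))
E
```

```text
[[     0      0    560    420 235173]
 [   204    228      3      9     27]] [[279.50855328 209.4974168 ]
 [205.         232.        ]]
yel [0.51637833 0.22820553 0.073     ]
blue [0.58774026 0.23324535 0.073     ]
lock [ 0.5494346  -0.24918112  0.102     ]
```

View pics/crop1.png

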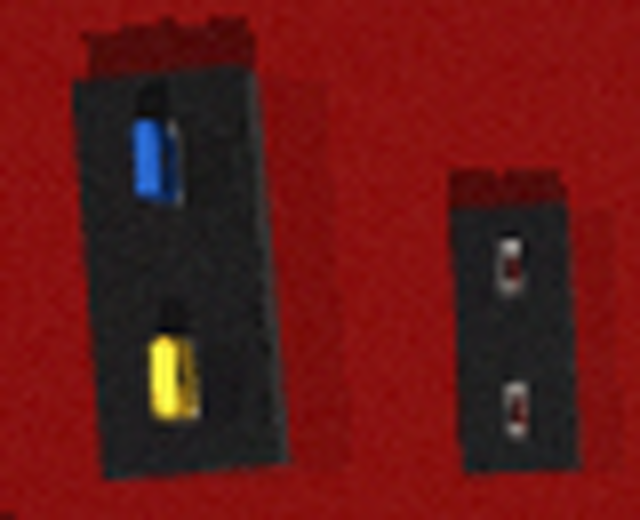

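View pics/crop2.png

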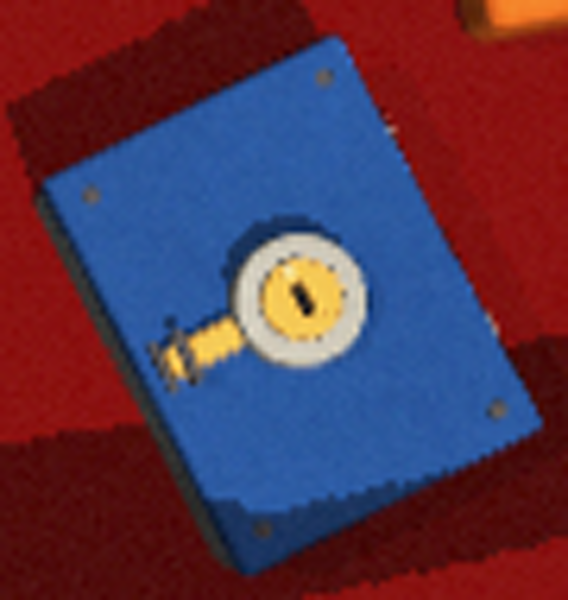

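The crops confirm the yellow key in the mid-sized rest, with head top at crop (165,377). The lock is on the blue-lid box, plug at (302,298), bolt toward lower-left (box +y).

```bash
python3 - <<'E'
from h import *
d=np.load('top0.npz');K,W=d['K'],d['W']
A=lambda x,y,z:w(K,W,185+(x+.5)/8-.5,185+(y+.5)/8-.5,z)
B=lambda x,y,z:w(K,W,325+x/6.31-.4,165+y/6.31-.4,z)
ang=lambda a,b:np.degrees(np.arctan2(*(a-b)[1::-1]))
c=[A(*p,.04) for p in((75,82),(250,66),(287,462),(105,478))]
print('rest',np.mean(c,0),ang(c[0],c[3]),ang(c[1],c[2]),np.linalg.norm(c[0]-c[3]),np.linalg.norm(c[0]-c[1]))
print('yel',A(165,377,.073),'blue',A(150,160,.073))
b=[B(*p,.08) for p in((45,185),(335,38),(542,425),(248,575))]
print('box',np.mean(b,0),ang(b[0],b[3]),ang(b[1],b[2]),'lock',B(302,298,.102))
E
```

```text
rest [0.54863005 0.2325762  0.04      ] 3.5696673787712183 4.3557671554092305 0.1481742831976024 0.06569682001491398
yel [0.50842354 0.23212876 0.073     ] blue [0.58735717 0.23641712 0.073     ]
box [ 0.54883575 -0.24725397  0.08      ] 25.36195604583517 25.5376656941041 lock [ 0.55025985 -0.24741167  0.102     ]
```

Emit:
servo_tool([
  [0.5, [3.33, -1.91, -0.2], [0, 0, 0]],
  [0.5, [3.33, -1.91, -0.2], [0, 0, 0]],
  [0.5, [3.33, -1.91, -0.2], [0, 0, 0]],
  [0.5, [3.33, -1.91, -0.2], [0, 0, 0]],
  [0.5, [3.33, -1.91, -0.2], [0, 0, 0]],
  [0.5, [3.33, -1.91, -0.2], [0, 0, 0]],
  [0.5, [3.33, -1.91, -0.2], [0, 0, 0]],
  [0.5, [3.33, -1.91, 0], [0, 0, 0]],
  [0.5, [3.33, -1.91, 0], [0, 0, 0]],
  [0.5, [3.33, -1.91, 0], [0, 0, 0]],
  [0.5, [3.33, -1.91, 0], [0, 0, 0]],
  [0.5, [3.33, -1.91, 0], [0, 0, 0]],
  [0.5, [0, 0, 0], [0, 0, -5]],
  [0.5, [0, 0, 0], [0, 0, -5]],
  [0.5, [0, 0, 0], [0, 0, 0]],
])

```text
time_s: 1.35
tool_pos: [0.5064, -0.2828, 0.226]
tool_rot: [-179.1, 0.2, 25.3]
force: [-0.1, -0.1, -0.2]
grip_width: 0.0432
```

```bash
python3 - <<'E'
from h import *
o=env.get_obs();print(o['tool_pos'],o['tool_rot'],o['qpos'],o['force'])
im,K,W=grab('wrist');np.savez('w1.npz',im=im,K=K,W=W);cv2.imwrite('pics/w1.png',cv2.resize(im,(800,600)))
print(K,W)
print('lock px',px(K,W,[.5497,-.2473,.102]))
E
```

```text
[ 0.50636366 -0.28276364  0.22603415] [-179.13001045    0.23940065   25.31300051] [ 46.7263602   11.79702249 -22.98508709  91.7531483    4.28597526
  78.21440617 -41.45073421] [-0.1374093  -0.06798488 -0.24532586]
[[330.68101963   0.         276.31624373]
 [  0.         330.68101963 207.62487646]
 [  0.           0.           1.        ]] [[ 0.42703186 -0.87475708 -0.2290062   0.56725399]
 [-0.90409572 -0.41751562 -0.09105838 -0.25684506]
 [-0.0159597   0.24592835 -0.96915661  0.3878184 ]
 [ 0.          0.          0.          1.        ]]
lock px [262.66638818 138.07761264]
```

View pics/w1.png

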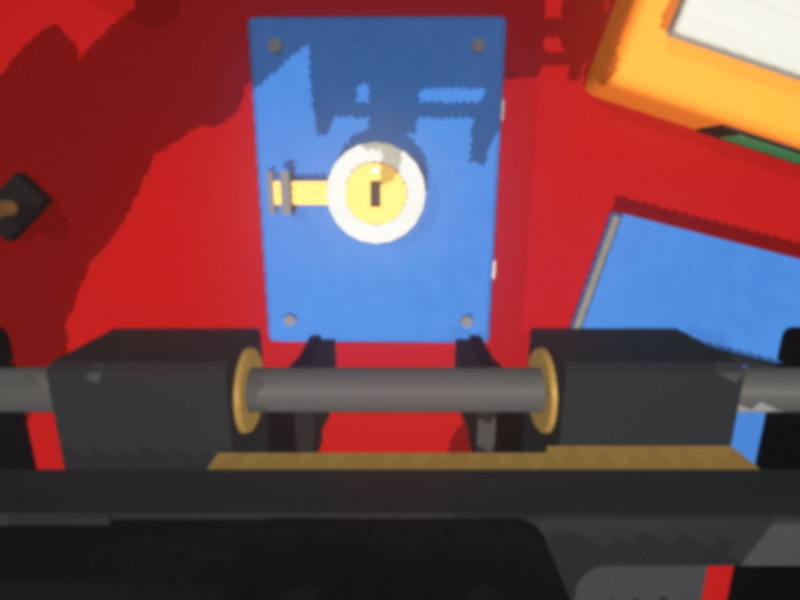

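The wrist view shows the lock collar at (376,193) and the keyway slot at (375,193), running along the image vertical. I'll measure it now from stored pixels.

```bash
python3 - <<'E'
from h import *
d=np.load('w1.npz');im,K,W=d['im'],d['K'],d['W']
g=cv2.cvtColor(im,cv2.COLOR_BGR2GRAY)
m=np.zeros_like(g);m[122:150,254:272]=(g[122:150,254:272]<100)
v,u=np.nonzero(m);print(len(u),u.min(),u.max(),v.min(),v.max())
print('slot',w(K,W,u.mean(),v.mean(),.102))
a=w(K,W,u[v<v.min()+3].mean(),v.min(),.102);b=w(K,W,u[v>v.max()-3].mean(),v.max(),.102);print(a,b,np.degrees(np.arctan2(*(a-b)[1::-1])))
h=cv2.cvtColor(im,cv2.COLOR_BGR2HSV)
# collar white
c=((h[...,1]<60)&(g>150)).astype(np.uint8);c[:, :215]=0;c[:,310:]=0;c[:90]=0;c[185:]=0
(e)=cv2.fitEllipse(max(cv2.findContours(c,0,1)[0],key=len));print('collar',e,w(K,W,*e[0],.100))
s=.7
C=[w(K,W,x*s,y*s,.08) for x,y in((249,18),(505,18),(489,341),(272,341))]
print('lid',np.mean(C,0),[np.degrees(np.arctan2(*(p-q)[1::-1])) for p,q in((C[0],C[3]),(C[1],C[2]),(C[0],C[1]))])
E
```

```text
Traceback (most recent call last):
ValueError: zero-size array to reduction operation minimum which has no identity
```

```bash
python3 - <<'E'
from h import *
d=np.load('w1.npz');im,K,W=d['im'],d['K'],d['W']
g=cv2.cvtColor(im,cv2.COLOR_BGR2GRAY)
r=g[122:150,254:272];print(r.min())
wt=np.clip(150-r.astype(float),0,None)*(r<150);wt[:4]=0;wt[-4:]=0
v,u=np.mgrid[122:150,254:272];um,vm=(wt*u).sum()/wt.sum(),(wt*v).sum()/wt.sum()
print('slot',um,vm,w(K,W,um,vm,.102))
h=cv2.cvtColor(im,cv2.COLOR_BGR2HSV)
c=((h[...,1]<60)&(g>150)).astype(np.uint8);c[:, :215]=0;c[:,310:]=0;c[:90]=0;c[185:]=0
e=cv2.fitEllipse(max(cv2.findContours(c,0,1)[0],key=len));print('collar',e,w(K,W,*e[0],.100))
s=.7
C=[w(K,W,x*s,y*s,.08) for x,y in((249,18),(505,18),(489,341),(272,341))]
print('lid',np.mean(C,0),[np.degrees(np.arctan2(*(p-q)[1::-1])) for p,q in((C[0],C[3]),(C[1],C[2]),(C[0],C[1]))])
E
```

```text
103
slot 262.2979813196746 135.21181078638145 [ 0.55172273 -0.24602654  0.102     ]
collar ((261.2491760253906, 134.75704956054688), (69.29530334472656, 74.45384216308594), 79.6882095336914) [ 0.55157583 -0.24498524  0.1       ]
lid [ 0.55181512 -0.24721628  0.08      ] [np.float64(25.482497080666054), np.float64(25.4089827055047), np.float64(115.01552972241434)]
```

Emit:
servo_tool([
  [0.5, [0, 0, 0], [-0.87, 0.24, 7]],
  [0.5, [0, 0, 0], [0, 0, 7]],
  [0.5, [0, 0, 0], [0, 0, 7]],
  [0.5, [0, -3.95, 0], [0, 0, 0]],
  [0.5, [0, -3.95, 0], [0, 0, 0]],
  [0.5, [0, -3.95, 0], [0, 0, 0]],
  [0.5, [0, -3.95, 0], [0, 0, 0]],
  [0.5, [0, -3.95, 0], [0, 0, 0]],
  [0.5, [0, -3.95, 0.2], [0, 0, 0]],
  [0.5, [0, -3.95, 0.2], [0, 0, 0]],
  [0.5, [0, -3.95, 0.2], [0, 0, 0]],
  [0.5, [0, -3.95, 0.2], [0, 0, 0]],
  [0.5, [0, -3.95, 0.4], [0, 0, 0]],
  [0.5, [0, -3.95, 0.4], [0, 0, 0]],
  [0.5, [0, -3.95, 0.4], [0, 0, 0]],
  [0.5, [0, -3, 0.4], [0, 0, 0]],
  [0.5, [0, 0, 0], [0, 0, 0]],
])

```text
time_s: 2.82
tool_pos: [0.4925, 0.2174, 0.1947]
tool_rot: [179.4, 0.1, -2.0]
force: [-0.6, -0.3, -0.1]
grip_width: 0.0437
```

```bash
python3 - <<'E'
from h import *
o=env.get_obs();print(o['tool_pos'],o['tool_rot'],o['qpos'],o['force'])
im,K,W=grab('wrist');np.savez('w2.npz',im=im,K=K,W=W);cv2.imwrite('pics/w2.png',cv2.resize(im,(800,600)))
print('key px*',px(K,W,[.5086,.23,.073])/.7)
E
```

```text
[0.49245988 0.21740622 0.19468134] [ 1.79445953e+02  8.82138394e-02 -2.02930684e+00] [  14.47300458    9.82279504  -45.45770991   99.71123995    7.7080228
   73.87944148 -124.78978834] [-0.57620476 -0.29335891 -0.05613358]
key px* [371.1357106  262.86977849]
```

View pics/w2.png

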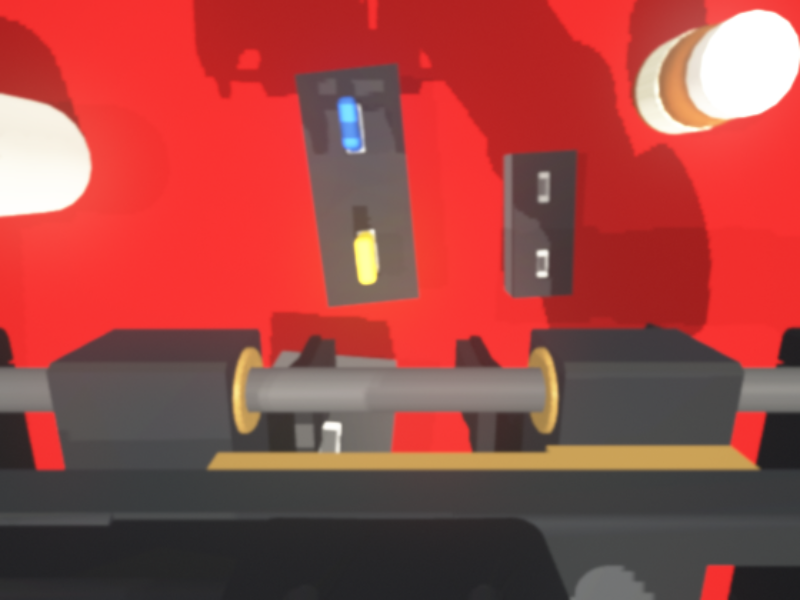

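The yellow key's head is at (366,257) and the blue key's at (350,124). The rest's top corners are (297,75), (398,66), (418,297) and (328,305).

```bash
python3 - <<'E'
from h import *
d=np.load('w2.npz');im,K,W=d['im'],d['K'],d['W'];s=.7
h=cv2.cvtColor(im,cv2.COLOR_BGR2HSV)
def blob(lo,hi):
    m=cv2.inRange(h,lo,hi);m[215:]=0;m[:,:200]=0;m[:,320:]=0
    return cv2.minAreaRect(np.argwhere(m)[:,::-1].astype(np.float32))
y=blob((22,120,120),(35,255,255));print('y',y,w(K,W,*y[0],.073))
b=blob((100,150,120),(125,255,255));print('b',b,w(K,W,*b[0],.073))
C=[w(K,W,x*s,v*s,.04) for x,v in((297,75),(398,66),(418,297),(328,305))]
A=lambda p,q:np.degrees(np.arctan2(*(p-q)[1::-1]))
c=np.mean(C,0);a=np.radians(np.mean([A(C[0],C[3]),A(C[1],C[2])]))
print('rest',c,A(C[0],C[3]),A(C[1],C[2]),A(C[0],C[1])-90,'cavity',c-.04*np.array([np.cos(a),np.sin(a),0]))
yb=A(w(K,W,*b[0],.073),w(K,W,*y[0],.073));print('y->b ang',yb)
E
```

```text
y ((255.302001953125, 180.51980590820312), (36.91587829589844, 13.83101749420166), 84.2894058227539) [0.51180331 0.23374024 0.073     ]
b ((244.2176055908203, 86.11736297607422), (36.49174880981445, 11.570555686950684), 81.46923065185547) [0.58920583 0.23873642 0.073     ]
rest [0.54970408 0.23601155 0.04      ] 3.403366244500071 3.427581997264812 2.7313541294981576 cavity [0.50977513 0.23362851 0.04      ]
y->b ang 3.6932097277398817
```

Emit:
servo_tool([
  [0.5, [1.71, -1.67, 0], [0, 0, 0]],
  [0.5, [0, 0, 0], [0.55, 0, -5.5]],
  [0.5, [0, 0, 3], [0, 0, 0]],
  [0.5, [0, 0, 3], [0, 0, 0]],
  [0.5, [0, 0, 3], [0, 0, 0]],
  [0.5, [0, 0, 0], [0, 0, 0]],
  [0.5, [0, 0, 0], [0, 0, 0]],
])

```text
time_s: 3.45
tool_pos: [0.5173, 0.2151, 0.1016]
tool_rot: [179.4, 0.0, 1.9]
force: [0.3, 0.2, 0.7]
grip_width: 0.0435
```

Emit:
servo_tool([
  [0.5, [-0.76, -1.81, 0], [0.55, 0, -1.6]],
  [0.5, [0, 0, 0], [0, 0, 0]],
  [0.5, [0, 0, 0], [0, 0, 0]],
])

```text
time_s: 3.7
tool_pos: [0.5114, 0.2303, 0.1047]
tool_rot: [179.8, -0.2, 3.1]
force: [0.2, -0.4, 0.4]
grip_width: 0.0434
```

Emit:
servo_tool([
  [0.5, [-0.1, -0.36, 0], [0.2, -0.2, -0.4]],
  [0.5, [0, 0, 0], [0, 0, 0]],
  [0.5, [0, 0, 1.5], [0, 0, 0]],
  [0.5, [0, 0, 1], [0, 0, 0]],
  [0.5, [0, 0, 0], [0, 0, 0]],
  [0.5, [0, 0, 0], [0, 0, 0]],
])

```text
time_s: 4.2
tool_pos: [0.5142, 0.2356, 0.0853]
tool_rot: [-179.9, -0.5, 3.4]
force: [0.3, -0.1, 0.6]
grip_width: 0.0434
```

```bash
python3 - <<'E'
from h import *
o=env.get_obs();print(o['tool_pos'],o['tool_rot'],o['force'])
im,K,W=grab('wrist');cv2.imwrite('pics/w3.png',cv2.resize(im[100:370,100:460],(800,600)))
d=np.load('scene0.npz');im,K,W=grab('scene');cv2.imwrite('pics/s3.png',cv2.resize(im[200:310,270:400],(709,600),interpolation=2))
E
```

```text
[0.51420784 0.23564128 0.085327  ] [-179.8536394    -0.54081437    3.44304586] [ 0.29170908 -0.07321351  0.59109006]
```

View pics/w3.png

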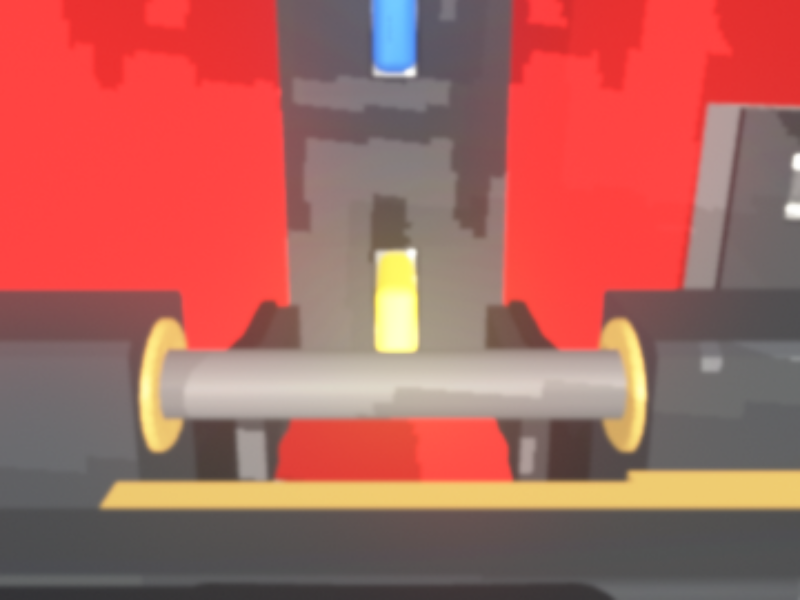

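The key is centred between the fingers and aligned with them, with its head at crop column 397 and the finger midpoint at 394. I'll descend now.

Emit:
servo_tool([
  [0.5, [-0.35, 0.1, 0], [0, -0.5, 0]],
  [0.5, [0, 0, 1.2], [0, 0, 0]],
  [0.5, [0, 0, 1.2], [0, 0, 0]],
  [0.5, [0, 0, 0], [0, 0, 0]],
  [0.5, [0, 0, 0], [0, 0, 0]],
])

```text
time_s: 4.72
tool_pos: [0.5113, 0.2344, 0.0601]
tool_rot: [-179.8, -0.1, 3.4]
force: [0.1, 0.5, 0.6]
grip_width: 0.0435
```

Emit:
servo_tool([
  [0.5, [-0.05, 0, 1.0], [-0.2, -0.1, 0]],
  [0.5, [0, 0, 0.3], [0, 0, 0]],
  [0.5, [0, 0, 0], [0, 0, 0]],
  [0.5, [0, 0, 0], [0, 0, 0]],
])

```text
time_s: 5.05
tool_pos: [0.51, 0.2343, 0.0447]
tool_rot: [179.9, 0.1, 3.4]
force: [0.3, 0.1, 0.3]
grip_width: 0.0437
```

Emit:
servo_tool([
  [0.25, [0, 0, 0], [0, 0, 0]],
  [0.15, [0, 0, 0], [0, 0, 0]],
  [0.1, [0, 0, 0], [0, 0, 0]],
  [0, [0, 0, 0], [0, 0, 0]],
  [0, [0, 0, 0], [0, 0, 0]],
  [0, [0, 0, 0], [0, 0, 0]],
  [0, [0, 0, 0], [0, 0, 0]],
  [0, [0, 0, 0], [0, 0, 0]],
  [0, [0, 0, 0], [0, 0, 0]],
], force=45)

```text
time_s: 5.8
tool_pos: [0.5108, 0.2346, 0.0458]
tool_rot: [179.9, 0.0, 3.4]
force: [-0.3, 0.0, -0.9]
grip_width: 0.0093
```

Emit:
servo_tool([
  [0, [0, 0, -0.5], [0, 0, 0]],
  [0, [0, 0, -1], [0, 0, 0]],
  [0, [0, 0, -1.5], [0, 0, 0]],
  [0, [0, 0, -1.5], [0, 0, 0]],
  [0, [0, 0, -1.5], [0, 0, 0]],
  [0, [0, 0, -1.5], [0, 0, 0]],
  [0, [0, 0, 0], [0, 0, 0]],
  [0, [0, 0, 0], [0, 0, 0]],
])

```text
time_s: 6.47
tool_pos: [0.5117, 0.235, 0.128]
tool_rot: [180.0, -0.2, 3.5]
force: [-1.0, -0.3, -0.9]
grip_width: 0.0099
```

Emit:
servo_tool([
  [0, [0, 0, -2.5], [0, 0, 0]],
  [0, [0, 0, -2.5], [0, 0, 0]],
  [0, [0, 0.5, -2], [0, 0, 0]],
  [0, [0.1, 2, 0], [0, 0, 0]],
  [0, [0.1, 3, 0], [0, 0, 0]],
  [0, [0.1, 3.8, 0], [0, 0, 0]],
  [0, [0.1, 3.8, 0], [0, 0, 0]],
  [0, [0.1, 3.8, 0], [0, 0, 0]],
  [0, [0.1, 3.8, 0], [0, 0, 0]],
  [0, [0.1, 3.8, 0], [0, 0, 0]],
  [0, [0.1, 3.8, 0], [0, 0, 0]],
  [0, [0.1, 3.8, 0], [0, 0, 0]],
  [0, [0.1, 3.8, 0], [0, 0, 0]],
  [0, [0.1, 3, 0], [0, 0, 0]],
  [0, [0, 2, 0], [0, 0, 0]],
  [0, [0, 0, 0], [0, 0, 0]],
  [0, [0, 0, 0], [0, 0, 0]],
])

```text
time_s: 7.88
tool_pos: [0.5425, -0.1892, 0.1875]
tool_rot: [-179.8, 0.8, 4.0]
force: [0.5, 0.4, -0.4]
grip_width: 0.0094
```

Emit:
servo_tool([
  [0, [0, 1.5, 0], [-0.2, 0.8, 0]],
  [0, [0, 1.5, 0], [0, 0, -3]],
  [0, [0, 1, 0], [0, 0, -6]],
  [0, [0, 0.6, 0], [0, 0, -6]],
  [0, [0, 0, 0], [0, 0, -4]],
  [0, [0, 0, 0], [0, 0, -2]],
  [0, [0, 0, 0], [0, 0, 0]],
  [0, [0, 0, 0], [0, 0, 0]],
])

```text
time_s: 8.55
tool_pos: [0.5468, -0.2236, 0.1826]
tool_rot: [-179.5, 0.1, 26.8]
force: [0.2, 1.1, -0.4]
grip_width: 0.0098
```

Emit:
servo_tool([
  [0, [-0.25, 1.1, 0], [-0.5, 0.1, 1.4]],
  [0, [-0.25, 1.1, 0], [0, 0, 0]],
  [0, [0, 0, 0], [0, 0, 0]],
  [0, [0, 0, 0], [0, 0, 0]],
])

```text
time_s: 8.88
tool_pos: [0.553, -0.245, 0.1822]
tool_rot: [180.0, -0.0, 25.3]
force: [0.8, -0.3, -1.2]
grip_width: 0.0095
```

```bash
python3 - <<'E'
from h import *
o=env.get_obs();print(o['tool_pos'],o['tool_rot'],o['qpos'])
im,K,W=grab('wrist');np.savez('w4.npz',im=im,K=K,W=W);cv2.imwrite('pics/w4.png',cv2.resize(im[120:300,160:400],(800,600),interpolation=2))
im,K,W=grab('scene');np.savez('s4.npz',im=im,K=K,W=W);cv2.imwrite('pics/s4.png',cv2.resize(im[100:210,160:270],(600,600),interpolation=2))
E
```

```text
[ 0.55295716 -0.24500264  0.1821699 ] [ 1.79994202e+02 -1.77754196e-02  2.52838812e+01] [ 46.97063881  16.69140752 -30.72225108  92.1663938    8.79256321
  73.54694134 -49.90176372]
```

View pics/w4.png

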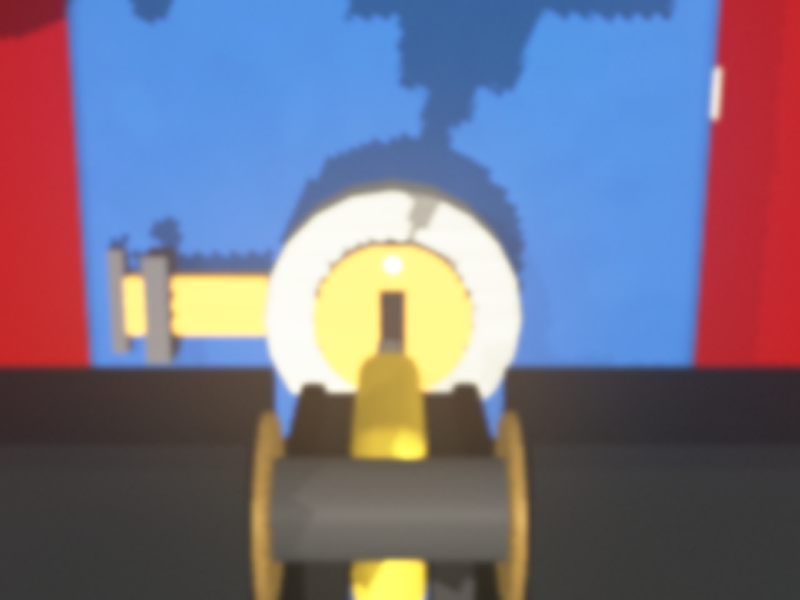

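The slot's far edge is at crop (392,291). The head's front shoulder edge is at (388,355), and the blade's nose is just visible over the slot. I'll work out the relative offset.

```bash
python3 - <<'E'
from h import *
d=np.load('w4.npz');im,K,W=d['im'],d['K'],d['W']
t=np.array([.55296,-.2450]);a=np.radians(25.28);X=np.array([np.cos(a),np.sin(a)]);Y=np.array([np.sin(a),-np.cos(a)])
def T(x,y,z):
    p=w(K,W,160+(x+.5)/3.3333-.5,120+(y+.5)/3.3333-.5,z)[:2]; return p,(p-t)@X*1e3,(p-t)@Y*1e3
print('slot far end',T(392,291,.102)); print('plug far/left/right',T(393,243,.102),T(315,319,.102),T(472,319,.102))
print('collar l/r',T(268,310,.1),T(521,310,.1))
print('shoulder front',T(388,355,.1714),'top front',T(389,430,.1714+.038))
cv2.imwrite('pics/w4z.png',cv2.resize(im[190:250,245:310],(650,600),interpolation=2))
g=im.astype(int)
for v in range(206,236,2): print(v,[tuple(g[v,u]) for u in(266,)] if 0 else ' '.join('%3d'%(g[v,u].sum()//3) for u in range(262,296)))
E
```

```text
slot far end (array([ 0.55829571, -0.24318896]), np.float64(5.59810752128421), np.float64(0.6409715500466905))
plug far/left/right (array([ 0.56840226, -0.23866011]), np.float64(16.67077812892962), np.float64(0.8617650500632414)) (array([ 0.54486664, -0.2301315 ]), np.float64(-0.968796643875786), np.float64(-16.90077887692942)) (array([ 0.56013463, -0.26247816]), np.float64(-0.9763828548600049), np.float64(18.868182166038142))
collar l/r (array([ 0.54166073, -0.21961245]), np.float64(0.6243937262707622), np.float64(-27.781490050150378)) (array([ 0.56641672, -0.27206112]), np.float64(0.6117502262502693), np.float64(30.216106155165946))
shoulder front (array([ 0.5636726, -0.2397638]), np.float64(11.92275534716346), np.float64(-0.16000584742260207)) top front (array([ 0.56515877, -0.2392679 ]), np.float64(13.478365935823), np.float64(0.0262405515821424))
206 218 218 217 217 217 217 217 217 217 217 215 211 206 202 201 202 202 202 204 208 214 216 217 217 217 217 217 217 217 217 217 217 217 216
208 217 217 217 217 217 217 217 217 217 216 212 196 153 120 115 116 115 118 134 177 206 215 217 
[... 1163 characters left out ...]

226 218 217 217 217 217 216 215 212 205 196 177 154 142 141 140 140 140 141 146 169 194 206 213 216 216 216 217 217 217 217 217 216 216 216
228 218 217 217 217 216 212 202 180 159 148 144 143 143 142 143 143 143 143 145 147 155 171 195 210 216 216 216 216 217 217 216 216 217 217
230 218 217 217 216 213 202 175 150 142 141 141 142 142 143 143 142 143 142 142 144 146 151 168 194 210 215 216 216 216 216 217 217 219 224
232 225 220 218 216 210 192 160 143 141 141 141 141 142 142 142 142 141 140 140 143 144 147 156 179 201 210 213 214 215 216 220 225 232 239
234 245 239 231 223 211 187 153 141 140 140 140 140 140 140 139 139 139 138 139 141 143 146 153 173 197 209 213 216 221 228 235 240 239 235
```

View pics/s4.png

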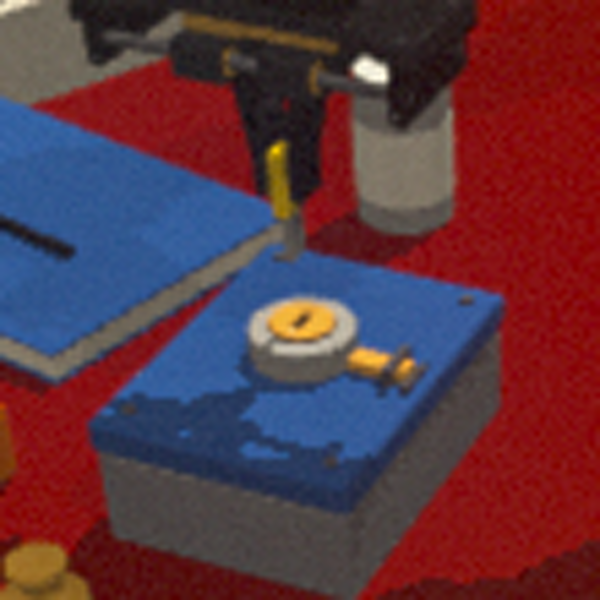

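The slot centre sits about 0.8 mm toward tool +y of the key. I'll correct that, descend to just above the plug face, and look again.

Emit:
servo_tool([
  [0, [0, 0.08, 1.5], [0, 0, 0]],
  [0, [0, 0, 1], [0, 0, 0]],
  [0, [0, 0, 0], [0, 0, 0]],
  [0, [0, 0, 0], [0, 0, 0]],
])

```text
time_s: 9.32
tool_pos: [0.5534, -0.2456, 0.1568]
tool_rot: [180.0, -0.0, 25.3]
force: [-0.3, -1.0, -0.7]
grip_width: 0.0099
```

Emit:
servo_tool([
  [0, [0, 0, 0.5], [0, 0, 0]],
  [0, [0, 0, 0.1], [0, 0, 0]],
  [0, [0, 0, 0], [0, 0, 0]],
  [0, [0, 0, 0], [0, 0, 0]],
])

```text
time_s: 9.65
tool_pos: [0.5538, -0.2452, 0.1512]
tool_rot: [179.9, -0.1, 25.3]
force: [0.2, -0.2, -0.3]
grip_width: 0.0097
```

```bash
python3 - <<'E'
from h import *
o=env.get_obs();print(o['tool_pos'],o['tool_rot'],o['force'])
im,K,W=grab('wrist');np.savez('w5.npz',im=im,K=K,W=W);cv2.imwrite('pics/w5.png',cv2.resize(im[195:275,230:325],(712,600),interpolation=2))
E
```

```text
[ 0.55379168 -0.24521825  0.15119758] [ 1.79937096e+02 -7.81758309e-02  2.52931639e+01] [ 0.20751867 -0.16467264 -0.28136766]
```

View pics/w5.png

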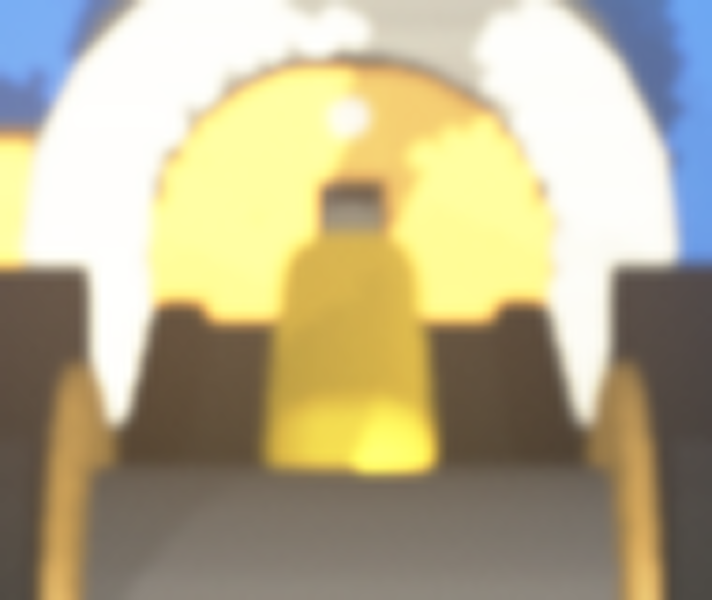

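The slot's far end is at crop (354,183), the head's front shoulder edge at (350,235), and the plug's far edge at row 58. The blade nose shows centred in the slot.

```bash
python3 - <<'E'
from h import *
d=np.load('w5.npz');im,K,W=d['im'],d['K'],d['W']
t=np.array([.55379,-.24522]);a=np.radians(25.29);X=np.array([np.cos(a),np.sin(a)]);Y=np.array([np.sin(a),-np.cos(a)])
def T(x,y,z):
    p=w(K,W,230+(x+.5)/7.5-.5,195+(y+.5)/7.5-.5,z)[:2]; return (p-t)@X*1e3,(p-t)@Y*1e3
print('slot far',T(354,183,.102),'plug far',T(350,58,.102),'plug l,r',T(152,210,.102),T(548,210,.102))
print('collar l,r',T(24,230,.1),T(680,230,.1))
print('shoulder',T(350.5,237,.1404),'head lower pts',T(352.5,460,.178))
g=im[217:228,270:286].mean(2).astype(int);print(g)
E
```

```text
slot far (np.float64(5.078945151307529), np.float64(0.3022858952240453)) plug far (np.float64(16.438283640028402), np.float64(-0.04658438858434095)) plug l,r (np.float64(2.596753195743687), np.float64(-17.634630227294693)) (np.float64(2.578946635897123), np.float64(17.529343289374243))
collar l,r (np.float64(0.1383088399769376), np.float64(-29.334051950299788)) (np.float64(0.1083054666443296), np.float64(29.587708427824026))
shoulder (np.float64(11.918510108755685), np.float64(-0.015284488187894702)) head lower pts (np.float64(9.914251195051236), np.float64(0.09025809441510596))
[[224 223 222 218 207 193 185 184 184 184 185 186 187 190 198 207]
 [223 221 216 206 188 171 166 165 165 166 169 176 183 187 192 202]
 [222 217 201 173 150 136 131 129 129 131 140 161 180 186 191 205]
 [222 215 185 136 118 110 106 106 105 107 121 152 177 187 197 211]
 [222 214 180 128 116 112 112 110 108 109 122 152 178 192 204 216]
 [222 214 181 135 129 130 131 131 126 125 131 153 178 196 210 219]
 [222 214 184 144 140 142 143 142 140 138 139 153 178 200 214 220]
 [221 214 185 149 146 146 146 147 145 144 144 157 184 205 216 219]
 [220 212 183 153 150 151 151 151 150 150 150 165 193 211 217 219]
 [215 203 176 158 156 156 156 156 156 156 157 169 193 209 216 218]
 [199 184 166 159 159 159 159 159 158 159 159 166 181 198 210 217]]
```

The remaining offsets are within about 0.3 mm. Descending to contact.

Emit:
servo_tool([
  [0, [0, 0.02, 0.4], [0, 0, 0]],
  [0, [0, 0, 0.3], [0, 0, 0]],
  [0, [0, 0, 0.3], [0, 0, 0]],
  [0, [0, 0, 0.2], [0, 0, 0]],
  [0, [0, 0, 0], [0, 0, 0]],
])

```text
time_s: 10.12
tool_pos: [0.5552, -0.2458, 0.1413]
tool_rot: [179.8, -0.2, 25.3]
force: [-2.3, 0.0, 1.4]
grip_width: 0.0098
```

Emit:
servo_tool([
  [0, [0, 0, -0.3], [0, 0, 0]],
  [0, [-0.11, -0.1, 0], [0.2, -0.2, 0]],
  [0, [0, 0, 0], [0, 0, 0]],
  [0, [0, 0, 0], [0, 0, 0]],
])

```text
time_s: 10.45
tool_pos: [0.5536, -0.2453, 0.1439]
tool_rot: [180.0, 0.0, 25.3]
force: [0.4, -0.3, -0.5]
grip_width: 0.0098
```

Emit:
servo_tool([
  [0, [0, 0.01, 0.2], [0, 0, 0]],
  [0, [0, 0, 0.1], [0, 0, 0]],
  [0, [0, 0, 0.1], [0, 0, 0]],
])

```text
time_s: 10.7
tool_pos: [0.5534, -0.2456, 0.1393]
tool_rot: [180.0, 0.1, 25.3]
force: [-1.9, 0.7, -0.1]
grip_width: 0.0093
```

Emit:
servo_tool([
  [0, [-0.02, 0, 0.2], [0, 0, 0]],
  [0, [0, 0, 0.2], [0, 0, 0]],
  [0, [0, 0, 0.2], [0, 0, 0]],
  [0, [0, 0, 0.2], [0, 0, 0]],
])

```text
time_s: 11.03
tool_pos: [0.5536, -0.2462, 0.1313]
tool_rot: [179.9, 0.0, 25.3]
force: [-3.1, 0.9, 9.0]
grip_width: 0.0098
```

Emit:
servo_tool([
  [0, [-0.02, -0.02, 0.4], [0, 0, 2]],
  [0, [-0.02, 0, 0.4], [0, 0, -4]],
  [0, [0, 0, 0.4], [0, 0, 4]],
  [0, [0, 0, 0.4], [0, 0, -2]],
])

```text
time_s: 11.37
tool_pos: [0.5536, -0.2461, 0.123]
tool_rot: [179.8, 0.1, 25.2]
force: [-3.5, 1.8, 6.9]
grip_width: 0.0098
```

Emit:
servo_tool([
  [0, [-0.02, -0.02, 0.4], [0, 0, 2]],
  [0, [-0.02, 0, 0.4], [0, 0, -4]],
  [0, [0, 0, 0.4], [0, 0, 4]],
  [0, [0, 0, 0.3], [0, 0, -2]],
])

```text
time_s: 11.7
tool_pos: [0.5535, -0.246, 0.1133]
tool_rot: [179.6, 0.1, 25.2]
force: [-2.3, 1.4, 4.9]
grip_width: 0.0095
```

Emit:
servo_tool([
  [0, [0, 0, 0.3], [0, 0, 2]],
  [0, [0, 0, 0.4], [0, 0, -4]],
  [0, [0, 0, 0.4], [0, 0, 2]],
  [0, [0, 0, 0.4], [0, 0, 0]],
])

```text
time_s: 12.03
tool_pos: [0.5536, -0.2461, 0.1125]
tool_rot: [179.4, 0.3, 25.2]
force: [-8.0, 2.8, 21.0]
grip_width: 0.0096
```

```bash
python3 - <<'E'
from h import *
o=env.get_obs();print(o['tool_pos'],o['tool_rot'],o['force'],o['wrist_torque'],o['qpos'])
im,K,W=grab('scene');a=cv2.resize(im[115:195,180:260],(500,500),interpolation=2)
im,K,W=grab('wrist');b=cv2.resize(im[200:290,225:325],None,fx=3,fy=5.5556,interpolation=2)
cv2.imwrite('pics/home.png',np.hstack([a,b[:500]]))
E
```

```text
[ 0.55362083 -0.24608232  0.11252962] [179.39480729   0.31095506  25.20741357] [-7.9633236   2.83373524 20.99365836] [ 0.8615071   2.09778801 -0.03486622] [ 45.94751858  19.88266789 -30.0278002   96.70986055  11.44356212
  66.14835176 -52.0165838 ]
```

View pics/home.png

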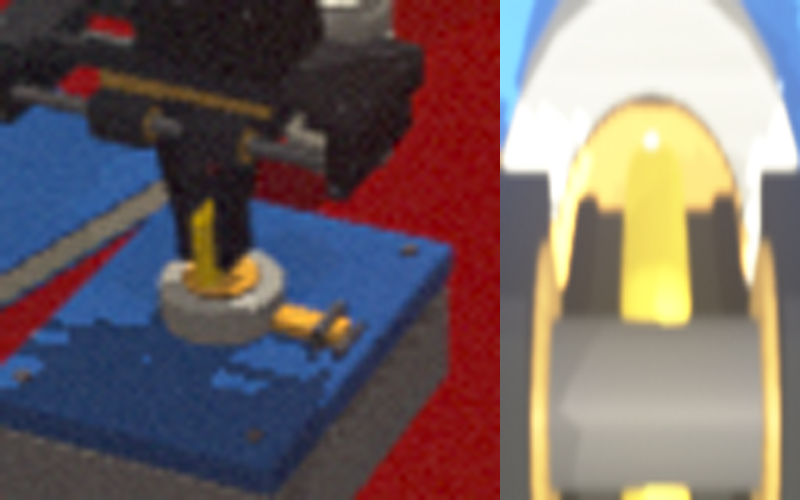

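The key is home: z stalled at 0.1125 against an expected 0.1128, with 21 N of push, and the head sits on the plug in the picture. I'll hold it briefly, then start turning.

Emit:
servo_tool([
  [0, [0, 0, 0.3], [0, 0, 0]],
  [0, [0, 0, 0.3], [0, 0, 0]],
  [0, [0, 0, 0.3], [0, 0, 5]],
  [0, [0, 0, 0.3], [0, 0, 6]],
  [0, [0, 0, 0.3], [0, 0, 6]],
  [0, [0, 0, 0.3], [0, 0, 6]],
  [0, [0, 0, 0.3], [0, 0, 6]],
  [0, [0, 0, 0.3], [0, 0, 6]],
], force=58)

```text
time_s: 12.8
tool_pos: [0.5533, -0.2467, 0.1126]
tool_rot: [178.8, -0.2, -11.3]
force: [-6.2, 2.8, 15.1]
grip_width: 0.0097
```

Emit:
servo_tool([
  [0, [0, 0, 0.3], [0.5, 0, 6]],
  [0, [0, 0, 0.3], [0.5, 0, 6]],
  [0, [0, 0, 0.3], [0.4, 0, 6]],
  [0, [0, 0, 0.3], [0.2, 0, 6]],
  [0, [0, 0, 0.3], [0, 0, 6]],
  [0, [0, 0, 0.3], [0, 0, 6]],
  [0, [0, 0, 0.3], [0, 0, 6]],
  [0, [0, 0, 0.3], [0, 0, 6]],
])

```text
time_s: 13.47
tool_pos: [0.5523, -0.2474, 0.1126]
tool_rot: [-179.7, -0.4, -61.7]
force: [-7.3, 1.8, 15.5]
grip_width: 0.0096
```

Emit:
servo_tool([
  [0, [0, 0, 0.3], [0, 0, 5]],
  [0, [0, 0, 0.3], [0, 0, 5]],
  [0, [0, 0, 0.3], [0, 0, 5]],
  [0, [0, 0, 0.3], [0, 0, 5]],
])

```text
time_s: 13.8
tool_pos: [0.5524, -0.2471, 0.1126]
tool_rot: [-179.6, -0.4, -82.4]
force: [-6.9, 1.0, 15.5]
grip_width: 0.01
```

```bash
python3 - <<'E'
from h import *
o=env.get_obs();print(o['tool_pos'],o['tool_rot'],o['force'],o['wrist_torque'],o['qpos'])
E
```

```text
[ 0.55241681 -0.24713551  0.11256599] [-179.61294825   -0.44680839  -82.41037029] [-6.91029443  1.02168858 15.49421175] [0.42872139 1.68552876 0.48541819] [  32.25525149   17.46332285  -12.8047543    97.62929446    4.45343276
   64.83151572 -154.24574162]
```

At the stop (torque 0.49 Nm), but joint 7 sits at its limit. I'll ease back a few degrees.

Emit:
servo_tool([
  [0, [0, 0, 0.3], [0, 0, -4]],
  [0, [0, 0, 0.3], [0, 0, 0]],
])

```text
time_s: 13.97
tool_pos: [0.5524, -0.2471, 0.1126]
tool_rot: [-179.7, -0.6, -78.1]
force: [-6.6, 1.5, 14.3]
grip_width: 0.0093
```

```bash
python3 - <<'E'
from h import *
o=env.get_obs();print(o['tool_pos'],o['tool_rot'],o['force'],o['wrist_torque'],o['qpos'][6])
im,K,W=grab('scene');a=cv2.resize(im[115:195,180:260],(500,500),interpolation=2)
im,K,W=grab('top');b=cv2.resize(im[180:240,345:395],(300,500),interpolation=2)
cv2.imwrite('pics/end.png',np.hstack([a,b]))
E
```

```text
[ 0.55238054 -0.24708994  0.11258534] [-179.69998354   -0.64053675  -78.06494836] [-6.56900224  1.50629774 14.33860684] [0.65489245 1.62596215 0.5784452 ] -150.20948360456782
```

View pics/end.png

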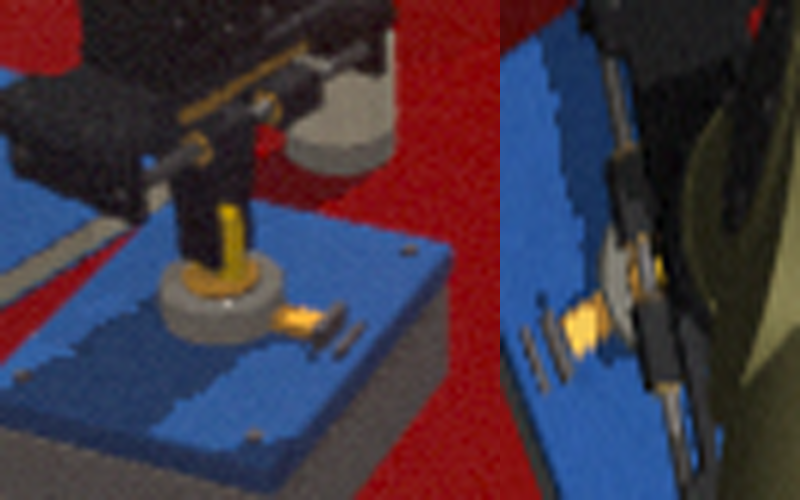

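The bolt is drawn back, which shows the lock has turned. The key is still home (z 0.1126). I'll do one short hold with a slight clockwise bias, then hand in if it's steady.

Emit:
servo_tool([
  [0, [0, 0, 0.3], [0, 0, 0]],
  [0, [0, 0, 0.3], [0, 0, 0]],
  [0, [0, 0, 0.3], [0, 0, 0]],
  [0, [0, 0, 0.3], [0, 0, 1]],
])

```text
time_s: 14.4
tool_pos: [0.5524, -0.2471, 0.1126]
tool_rot: [-179.7, -0.9, -78.8]
force: [-5.9, 1.4, 16.4]
grip_width: 0.0098
```

```bash
python3 - <<'E'
from h import *
o=env.get_obs();print(o['tool_pos'],o['tool_rot'],o['force'],o['wrist_torque'],o['qpos'][6],o['grip_width'])
if o['tool_rot'][2]<-75 and o['tool_pos'][2]<.1135: print(env.sign_off())
E
```

```text
[ 0.55239666 -0.24713544  0.11258998] [-179.74056535   -0.88684214  -78.80616423] [-5.85182481  1.4042688  16.44717657] [0.7130374  1.59499944 0.72853447] -151.0729007705122 0.009797338178850866
the job is handed in; nothing more can be done
None
```

I lifted the yellow key out of the middle-sized rest and pressed it home in the lock with small wiggles. Then I turned it clockwise to the stop and handed the job in at about 14.4 s, still gripping and holding it turned. No verdict was reported.

**Last checks:**
- **Home:** the tool stayed at z 0.1126 m, against about 0.1128 m expected with the key home, under about 16 N of push.
- **Turned:** the hand had turned about 104°, with about 0.7 Nm of resistance at the wrist. The last picture shows the bolt drawn back. I could not read the lock angle directly.
- **Grip:** 9.8 mm on the 10 mm head, at 58 N.
- **Tilt:** the tool was about 0.9° off vertical.

**Possible problems:**
- **Joint 7:** at the end of the turn it briefly read -154.246° against a limit of -154.24°. I eased it back to about -151°.
- **Blue key and bystanders:** I did not look at them again at the end. Nothing suggested I had touched them.

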